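# Snap the dust cap onto the air manifold's stud and hold it pressed

## Robot

A 6-joint arm with a two-finger parallel gripper is mounted at the origin on a cart in front of the work surface, level with it; the furniture and walls round the work are solid. World frame = base frame: x ahead of the robot, y to its left, z up, the work surface at z = 0. Lengths are in m, angles in degrees, forces in N, time in s.
With the tool pointing down it reaches from about 0.25 to 0.725 m from the base axis. Payload 9.7 kg.
Tool frame: the origin (TCP) lies at the very end of the fingers, on their centre line; the grasp point (between the pads) lies 19 mm behind it; x points along the fingers, y is the direction in which the jaws open and shut, and the axes are right-handed (so a half turn about x gives the same grasp; the last joint's range is limited). The gripper opens to 85 mm and grips with 20 to 120 N. Pads are 22 mm wide; open, the fingers measure 114 mm over their backs; the gripper's body (76 mm by 85 mm) begins 54 mm behind the grasp point. The pads swing forward as they close: fully open they stand 13 mm farther back than shut.
Start: joints at [-68.583, 4.979, 10.078, 95.1, 0, 90], TCP at [0.201, -0.512, 0.231] pointing down, gripper open.
Joint ranges: [-179.16, 179.16], [-48.56, 103.87], [-65.8, 70.77], [-126.05, 130.52], [-82.76, 87.17], [-180, 180]. Speed limits (degrees/s): [127.2, 127.2, 147.25, 180, 180, 180].

## Interface

Orientations are given as [roll, pitch, yaw] about the fixed x, y, z axes, in that order (R = Rz(yaw) Ry(pitch) Rx(roll)).
In Python, from workcell import get_obs, cams, bot gives the robot as it stands.
- The arm moves only by the tool apply_moves, never from a script. Its argument "rows" is a list that holds one entry, the list of rows, each a list of 7 numbers: the shift along the tool's x, y, z in mm, then the turn, a rotation vector about the tool's x, y, z in rad, then the opening, from 0 (shut) to 1 (fully open). A call has 1 to 20 rows; each row is the pose to reach, as a shift and turn from the pose measured when the call began, along the tool's axes at that moment; what a row does not reach only later rows make up. A row lasts 1/10 s, in which the tool goes at most 50 mm and 8.59 degrees, less where a joint would pass 70% of its speed; a pose out of reach is approached as far as the arm can. A call with a gripper value outside its range is refused whole. The fingers move at their own pace and stop on an object; "newtons" is the grip in N (left out, the last holds). Time passes only in rows, so rows that repeat a pose let the fingers close. It gives the time, the measured TCP pose, the force and the opening at its end, in the units of the state.
- get_obs(): the state, without advancing time (a new reading comes with each control period).
- cams.camera(name): name is "scene" or "top" or "wrist"; returns a dict with "pixels" (480x640x3 uint8, red, green, blue), "range_z" (480x640 float32, m along the optical axis (not along the pixel's ray), 0 where there is no reading), "fx", "fy", "cx", "cy" (pixels), "D" ([k1, k2, p1, p2, k3] as OpenCV has them; the pictures are not rectified), "eye" and "attitude" of the camera in the world. Camera axes: x right, y up, looking along -z (the intrinsics and any distortion apply to the point x, -y, -z); pixel columns grow to the right and rows downward; lengths in m; the calibration is good to about 2 mm. A picture is of the moment at which its call begins.
- bot.job_done(): hands the job in, once; it reports no verdict.
Trained networks look in a picture, given as the dict that the camera call returned (one of the last four; its "shot" number tells which), for a name from the list of things; names that differ only in an ending like _2 or _b are one class to them, and where a whole thing is asked for, a point or a joint stands for the part that bears it (a point fixed in the world has none). Each returns a list of dicts, best first, with "confidence" (0 to 1); they miss things now and then, are a little off and sometimes report something else, mostly with a low value. They report only what shows in the picture. A call takes as long as a camera call. They do not tell look-alikes from the thing itself.
- cams.find_in(label, picture): "at" ([x, y, z] in m, in world coordinates, good to about 4 mm: the middle of the surface that is visible of it).
The state is a dict: "time": time; "q": joint angles; "qd": joint speeds; "joint_efforts": joint torques, N m; "ee_pos": TCP position; "tcp_rot": TCP orientation; "wrist_force": force on the tool from outside, world axes, zero at the start; "torque": the same for the moment, N m; "opening": finger opening in m.
Only numpy, scipy, OpenCV 4.12 (cv2) and the standard library are available. Lean on these libraries where they do the work, as an engineer would, in place of code of your own. Each camera call takes 0.05 s, during which the arm holds its last target.

## Task

Take the loose red dust cap and lower it over the bare brass stud of the air manifold until you feel it rest lightly on the stud's spring balls; pause there for half a second, then push it gently straight down until it clicks past the balls. Keep pressing after the click, with a firm push of some 8 N, so that the rubber seal under the cap stays well squeezed, and finish like that: still gripping the cap and pressing it down, not letting go. Leave the manifold's grey cap and everything else on the bench alone.

Things in the scene. Friction and masses are not known exactly. Their poses are not given: they have to be found in the camera images.
- cap: loose red plastic dust cap, round, 46 mm tall, standing mouth down on the bench. Origin: centre of its underside; z along its axis, out of its closed top. Flange 44 mm in diameter over the lowest 4.5 mm, above it a ribbed round grip 34 mm in diameter up to the top. Inside: a lip with a 23 mm bore, 4.5 mm high, at the mouth, then a 28 mm bore up to 34 mm from the mouth. About 40 to 85 g
- cap_grip (a point): point on the cap's axis 30 mm above its underside, in the ribbed part, where it is gripped (34 mm wide) between the jaws
- manifold: compressed-air manifold fixed to the bench: aluminium bar 50 x 180 mm, top at 35 mm, on a dark foot 56 x 210 mm, small white dial at the front. Origin: centre of its underside; y along the bar, z up. At y = +45 mm the bare brass stud, at y = -45 mm a stud that already carries a fixed grey cap (34 mm wide, top at 95 mm). It stands on either side of the bench, turned up to 0.4 rad
- stud_seat (a point): point on the axis of the bare stud at the height of the relaxed seal's top face, 51 mm above the bench; z up along the stud. The stud is 20 mm in diameter with a tapered tip. Four spring balls stand 3.5 mm out of its side, centres 9 mm above this point. A fully clicked cap has its underside at this height; pressed harder, it sinks up to 4 mm lower with the seal
- stud_tip (a point): tip of the bare stud on its axis, 27 mm above stud_seat. A cap lowered over it first feels the spring balls with its underside about 13 mm above stud_seat; the resistance grows to a peak of about 7 to 12 N near 10.5 mm, falls away by 8 mm, and between 6 and 1 mm the balls snap in above the cap's lip (the click) and pull the cap down by themselves with up to 15 N
- seal (a joint): squeeze of the black rubber seal ring round the foot of the bare stud (m): 0 relaxed, grows as it is pressed down, 0.004 fully squeezed (hard stop); about 3 N per mm
- black_tape: loose roll of black tape, 65 mm wide, 18 mm high; bystander on the left
- sealant_tube: loose black sealant cartridge, 245 x 48 mm, lying behind the work; bystander
- sample_tin: loose small paint tin, 66 mm wide, 85 mm high, behind the work; bystander
Mind the look-alikes: they are no part of the job. Of the things shaped like the cap, the red one is meant.

How it is judged (in metres and radians):
On the way, in this order (a step that is already met when the one before it is completed fails the run):
1. the cap is over the bare stud and rests lightly (1 to 15 N) on the spring balls, not yet pushed past them, for 0.2 s (horizontal distance between cap and stud_seat below 0.004 m and z of cap in the frame of stud_seat between 0.0095 and 0.016 m and contact force between cap and manifold between 1 and 15 N), for 0.2 s.
2. the cap has clicked past the balls and sits on the seal (horizontal distance between cap and stud_seat below 0.004 m and z of cap in the frame of stud_seat below 0 m and value of joint seal above 0.0005 m), for 0.2 s.
At the end, for the whole second after the job is handed in: the cap is clicked onto the bare stud, upright (within 0.1 rad) and within 4 mm of its axis, still gripped by its ribbed part and pressed down with a steady push (more than 3 N, less than 40 N) that keeps the seal squeezed by more than 1.5 mm (horizontal distance between cap and stud_seat below 0.004 m and z of cap in the frame of stud_seat below -0.001 m and angle between cap's own z axis and vertical below 0.1 rad and value of joint seal above 0.0015 m and contact force between cap and manifold between 3 and 40 N and contact force between the fingers and cap above 2 N and distance between the grasp point and cap_grip below 0.03 m and linear speed of cap below 0.02 m/s); the arm keeps its last pose, push and grip.
It fails at once if the cap is slammed or forced onto the manifold with more than 60 N (contact force between cap and manifold above 60 N).
It fails at once if a bystander is moved by more than 30 mm (distance of any of black_tape, sealant_tube, sample_tin from where it was at the start of the episode above 0.03 m).
It fails at once if the robot touches the manifold or its grey cap hard (contact force between the arm and manifold above 5 N).
It also fails if it takes over 45 s, if anything falls off the work surface, if the arm or the gripper's body presses on something with over 40 N, if the wrist force passes 120 N, or if a joint passes its speed limit or range.

## Working session

There is one attempt and no reset: what is moved stays moved. The work goes in short steps, Python scripts to look and compute and a tool call to move; the robot and the scene stay as the last step left them, time stands still between calls to the robot, and variables do not carry over. Pictures are saved under pics/ and viewed, and the job is handed in when it is done.

Besides the shell and the picture viewer there is one more tool, called after ">>>" as a command line: name --argument value ..., lists and objects as JSON in quotes. apply_moves: Moves the arm, as the interface text tells. Its arguments: {"type":"object","properties":{"rows":{"type":"array"},"newtons":{"type":"number"}},"required":["rows"]}

```bash
ls; mkdir -p pics; cat > h.py <<'E'
import numpy as np, cv2
from workcell import get_obs, cams, bot
def save(p,n): cv2.imwrite('pics/'+n,cv2.cvtColor(p['pixels'],cv2.COLOR_RGB2BGR))
E
python3 - <<'E'
from h import *
o=get_obs(); print({k:np.round(v,4) for k,v in o.items()})
for n in ['scene','top']:
    p=cams.camera(n); save(p,n+'0.png'); print(n,p['eye'],p['attitude'],p['fx'],p['fy'],p['cx'],p['cy'],p['D'])
    for l in ['cap','manifold','stud_tip','stud_seat','cap_grip','black_tape','sealant_tube','sample_tin']:
        try: print(l,[(np.round(d['at'],4),round(d['confidence'],2)) for d in cams.find_in(l,p)])
        except Exception as e: print(l,e)
E
```

```text
pics
{'time': np.float64(0.0), 'q': array([-6.85810e+01,  5.01070e+00,  1.00347e+01,  9.50971e+01,
       -2.00000e-04,  9.00027e+01]), 'qd': array([ 0.0057,  0.0087, -0.0346, -0.1303, -0.0211, -0.0687]), 'joint_efforts': array([-1.00000e-03, -5.20385e+01,  4.64804e+01,  1.63000e-02,
       -1.00000e-04, -0.00000e+00]), 'ee_pos': array([ 0.2008, -0.5118,  0.2306]), 'tcp_rot': array([-89.8289,  89.9269, 111.5874]), 'wrist_force': array([ 0.5616, -0.7652,  0.9436]), 'torque': array([-0.0127, -0.0347,  0.0237]), 'opening': np.float64(0.0853)}
scene [0.13909227 0.79007052 0.45912389] [  64.07497656    0.5325387  -148.70152335] 436.597906350408 436.597906350408 323.1048072288636 238.0387763459739 [-0.02044455  0.          0.          0.          0.        ]
cap [(array([0.5098, 0.085 , 0.0275]), 0.92), (array([0.462 , 0.2803, 0.0296]), 0.77), (array([0.453 , 0.1805, 0.0283]), 0.69)]
manifold [(array([ 0.4338, -0.146 ,  0.033 ]), 0.88)]
stud_tip [(array([ 0.4389, -0.1431,  0.0349]), 0.93)]
stud_seat [(array([ 0.4342, -0.1473,  0.034 ]), 0.87)]
cap_grip [(array([0.4593, 0.2775, 0.0297]), 0.
[... 395 characters left out ...]
65851508 [-0.05041986  0.          0.          0.          0.        ]
cap [(array([0.4626, 0.2688, 0.0431]), 0.71), (array([0.4541, 0.1686, 0.041 ]), 0.56), (array([0.5161, 0.072 , 0.0458]), 0.5)]
manifold [(array([ 0.4476, -0.1863,  0.0352]), 0.85)]
stud_tip [(array([ 0.4441, -0.1883,  0.0362]), 0.74), (array([ 0.6403, -0.1857,  0.0821]), 0.2)]
stud_seat [(array([ 0.4459, -0.1921,  0.0343]), 0.92)]
cap_grip [(array([0.5146, 0.0727, 0.0457]), 0.77), (array([0.4607, 0.2705, 0.0462]), 0.77), (array([0.4577, 0.1704, 0.0466]), 0.51)]
black_tape [(array([0.4727, 0.4176, 0.0173]), 0.73)]
sealant_tube [(array([0.6403, 0.047 , 0.0447]), 0.93)]
sample_tin [(array([ 0.6402, -0.1858,  0.082 ]), 0.55)]
```

View pics/scene0.png

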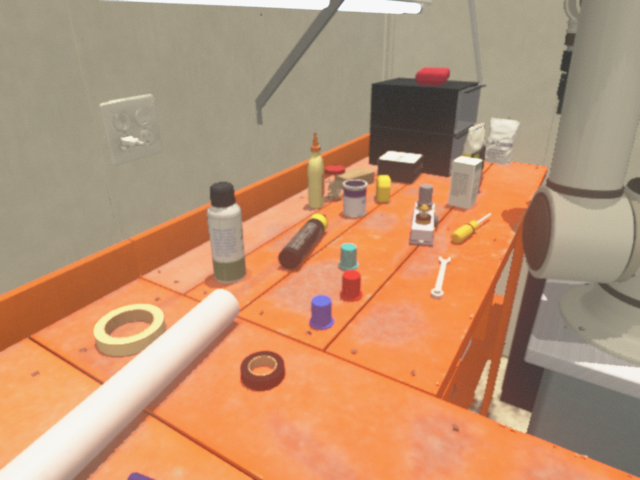

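View pics/top0.png

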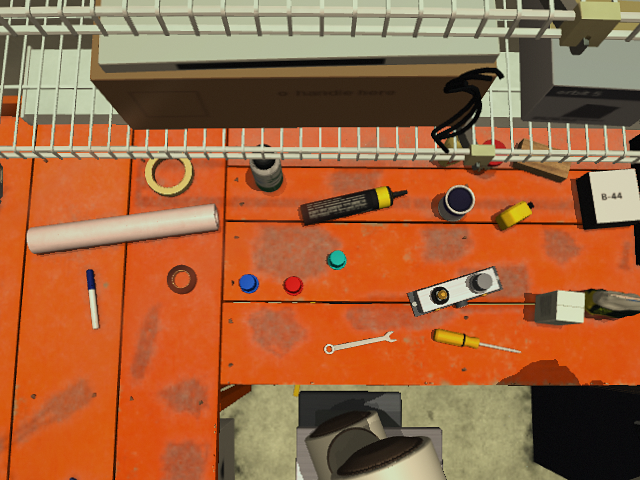

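The top view shows the red cap at about (293,285) between a blue one and a teal one. The bare brass stud is at (440,295) and the grey-capped stud at (481,282). Next I'll measure both precisely.

```bash
cat >> h.py <<'E'
from scipy.spatial.transform import Rotation as Ro
def cloud(p):
    K=np.array([[p['fx'],0,p['cx']],[0,p['fy'],p['cy']],[0,0,1.]])
    v,u=np.mgrid[0:480,0:640]
    n=cv2.undistortPoints(np.stack([u,v],-1).reshape(-1,1,2).astype(float),K,np.array(p['D'])).reshape(480,640,2)
    z=p['range_z']
    c=np.stack([n[...,0]*z,-n[...,1]*z,-z],-1)
    return c@Ro.from_euler('xyz',p['attitude'],degrees=True).as_matrix().T+p['eye']
E
python3 - <<'E'
from h import *
p=cams.camera('top'); W=cloud(p); px=p['pixels'].astype(int)
print('bench',np.round(W[330,300],4),np.round(W[260,420],4))
# cap
sub=np.s_[270:300,275:312]
w=W[sub].reshape(-1,3); c=px[sub].reshape(-1,3); m=w[:,2]>0.035
print('cap top',m.sum(),w[m].mean(0),w[m].min(0),w[m].max(0),c[m].mean(0))
sub=np.s_[255:325,400:510]
w=W[sub].reshape(-1,3)
m=(w[:,2]>0.025)&(w[:,2]<0.045); r=cv2.minAreaRect(w[m][:,:2].astype(np.float32)*1000); print('bar',m.sum(),r,np.median(w[m][:,2]))
m=(w[:,2]>0.085); print('grey',m.sum(),w[m].mean(0),w[m].min(0),w[m].max(0))
sub=np.s_[280:310,425:457]
w=W[sub].reshape(-1,3)
for lo in(.045,.055,.07):
    m=(w[:,2]>lo); print('stud',lo,m.sum(),w[m].mean(0),w[m].min(0),w[m].max(0))
c=cv2.resize(p['pixels'][255:325,400:510],None,fx=7,fy=7,interpolation=cv2.INTER_NEAREST)
cv2.imwrite('pics/t_crop.png',c[...,::-1])
E
```

```text
bench [0.3627 0.1529 0.0012] [ 0.5236 -0.1185 -0.0044]
cap top 197 [0.46039471 0.169841   0.05188444] [0.32763307 0.11399326 0.03512833] [0.4793042  0.18604192 1.37329446] [196.11167513  30.07106599  23.12182741]
bar 1307 ((447.0773010253906, -196.86074829101562), (62.70547866821289, 183.23585510253906), 17.679431915283203) 0.03394025652825783
grey 248 [ 0.44749318 -0.19066322  0.26422889] [ 0.32763307 -0.25455197  0.08554457] [0.48314803 0.11399326 1.37329446]
stud 0.045 250 [ 0.4354099  -0.14252582  0.0952798 ] [ 0.32763307 -0.16988369  0.0451088 ] [0.45693842 0.11399326 1.37329446]
stud 0.055 109 [ 0.4312405  -0.13303547  0.15339427] [ 0.32763307 -0.16455042  0.05506702] [0.45408651 0.11399326 1.37329446]
stud 0.07 66 [ 0.4274595  -0.12327831  0.21272777] [ 0.32763307 -0.15989763  0.07004915] [0.4483862  0.11399326 1.37329446]
```

View pics/t_crop.png

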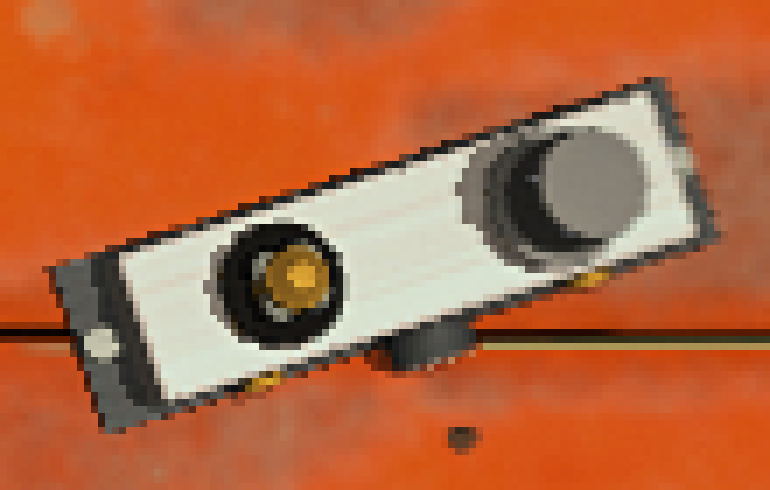

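```bash
cat >> h.py <<'E'
def rayplane(p,u,v,z):
    K=np.array([[p['fx'],0,p['cx']],[0,p['fy'],p['cy']],[0,0,1.]])
    n=cv2.undistortPoints(np.array([[[u,v]]],float),K,np.array(p['D'])).reshape(2)
    d=Ro.from_euler('xyz',p['attitude'],degrees=True).as_matrix()@np.array([n[0],-n[1],-1])
    return p['eye']+d*(z-p['eye'][2])/d[2]
E
python3 - <<'E'
from h import *
p=cams.camera('top'); W=cloud(p); ok=p['range_z']>0.1
sub=np.s_[265:305,270:317]
w=W[sub][ok[sub]]
m=w[:,2]>0.04
print('cap',m.sum(),np.median(w[m],0),(w[m].min(0)+w[m].max(0))/2)
sub=np.s_[280:310,425:457]; w=W[sub][ok[sub]]
for a,b in((.045,.056),(.06,.09),(.07,.09)):
    m=(w[:,2]>a)&(w[:,2]<b); print('stud',m.sum(),w[m].mean(0),(w[m].min(0)+w[m].max(0))/2,w[m].max(0))
print('tip by ray',rayplane(p,400+304/7,255+277/7,.078),'seal',rayplane(p,400+282/7,255+284/7,.051))
sub=np.s_[255:325,400:510]; w=W[sub][ok[sub]]; m=w[:,2]>.085; print('grey',(w[m].min(0)+w[m].max(0))/2,w[m].max(0))
o=get_obs(); T=Ro.from_euler('xyz',o['tcp_rot'],degrees=True).as_matrix(); print('tool axes cols\n',T.round(3))
p=cams.camera('wrist'); save(p,'w0.png'); 
print('cam in tool',T.T@(p['eye']-o['ee_pos']), T.T@Ro.from_euler('xyz',p['attitude'],degrees=True).as_matrix(),p['fx'],p['cx'],p['cy'])
E
```

```text
cap 188 [0.46112006 0.17045747 0.04552831] [0.46213087 0.1696115  0.04637055]
stud 136 [ 0.43874291 -0.1500993   0.0504835 ] [ 0.43841765 -0.15080517  0.05059864] [ 0.45699764 -0.13190007  0.05576953]
stud 94 [ 0.4384926  -0.15017039  0.0710545 ] [ 0.43942571 -0.1519256   0.0714808 ] [ 0.4512999  -0.14007766  0.08254846]
stud 60 [ 0.43950034 -0.15069543  0.07476058] [ 0.4396743  -0.15173385  0.07638797] [ 0.44836149 -0.14291054  0.08254846]
tip by ray [ 0.43799132 -0.15334848  0.078     ] seal [ 0.4380642  -0.15201476  0.051     ]
grey [ 0.46628352 -0.23721165  0.09269155] [ 0.48308697 -0.22015581  0.10021603]
tool axes cols
 [[-0.     0.365 -0.931]
 [ 0.    -0.931 -0.365]
 [-1.    -0.     0.   ]]
cam in tool [-0.14377272  0.00080907 -0.0769634 ] [[-7.73997023e-04  3.03293067e-01 -9.52897012e-01]
 [ 9.99999680e-01  4.26942799e-04 -6.76366885e-04]
 [ 2.01695130e-04 -9.52897231e-01 -3.03293301e-01]] 357.95216847337457 317.4369362035207 234.8023938598458
```

View pics/w0.png

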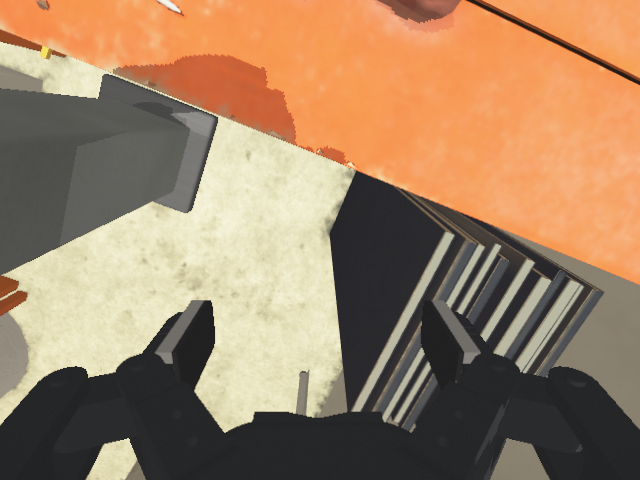

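Top camera: the red cap is at about (0.462, 0.170), the stud at about (0.438, -0.152), and the grey cap at (0.466, -0.237). The wrist view shows only floor and bench edge. I'll travel to above the cap.

>>> apply_moves --rows '[[[0,-36,-33,-0.103,0,0,1],[0,-72,-66,-0.207,0,0,1],[0,-108,-98,-0.31,0,0,1],[0,-144,-131,-0.413,0,0,1],[0,-180,-164,-0.517,0,0,1],[0,-216,-197,-0.62,0,0,1],[0,-252,-230,-0.723,0,0,1],[0,-288,-262,-0.827,0,0,1],[0,-324,-295,-0.93,0,0,1],[0,-360,-328,-1.033,0,0,1],[0,-396,-361,-1.137,0,0,1],[0,-432,-394,-1.24,0,0,1],[0,-468,-426,-1.343,0,0,1],[0,-504,-459,-1.447,0,0,1],[0,-540,-492,-1.55,0,0,1],[40,-540,-492,-1.55,0,0,1],[80,-540,-492,-1.55,0,0,1],[80,-540,-492,-1.55,0,0,1]]]'

```text
time: 2.85
ee_pos: [0.4591, 0.1699, 0.146]
tcp_rot: [-89.8, 89.5, -159.6]
wrist_force: [0.4, -0.2, -0.2]
opening: 0.0856
```

```bash
cat >> h.py <<'E'
def toolT():
    o=get_obs(); return o,Ro.from_euler('xyz',o['tcp_rot'],degrees=True).as_matrix()
E
python3 - <<'E'
from h import *
o,T=toolT(); print(o['time'],o['ee_pos'],o['tcp_rot'],o['wrist_force'],o['q'].round(1)); print(T.round(4))
p=cams.camera('wrist'); save(p,'w1.png')
W=cloud(p); ok=p['range_z']>.05; px=p['pixels'].astype(int)
red=(px[...,0]>110)&(px[...,1]<75)&(px[...,2]<75)&ok&(W[...,2]<.06)&(W[...,2]>-.02)&(np.abs(W[...,0]-.46)<.05)&(np.abs(W[...,1]-.17)<.05)
m=red&(W[...,2]>.043); v,u=np.nonzero(m); w=W[m]
print(m.sum(),u.mean(),v.mean(),np.median(w,0),(w.min(0)+w.max(0))/2, w.max(0)-w.min(0))
(c,r)=cv2.minEnclosingCircle(np.stack([u,v],1).astype(np.float32)); print(c,r,rayplane(p,*c,.046))
E
```

```text
2.85 [0.45908178 0.1698718  0.14602358] [ -89.84912354   89.49617146 -159.56962399] [ 0.4474998  -0.19175379 -0.17334038] [20.3 -3.7 -8.1 86.1 -0.  90. ]
[[-0.0082  0.938   0.3466]
 [-0.0031  0.3466 -0.938 ]
 [-1.     -0.0088  0.    ]]
1037 325.00964320154293 234.52459016393442 [0.46446578 0.17211215 0.04695865] [0.46026205 0.16891198 0.0459345 ] [0.03287662 0.0333248  0.00580459]
(320.5, 234.0) 23.817110061645508 [0.45983556 0.16972188 0.046     ]
```

View pics/w1.png

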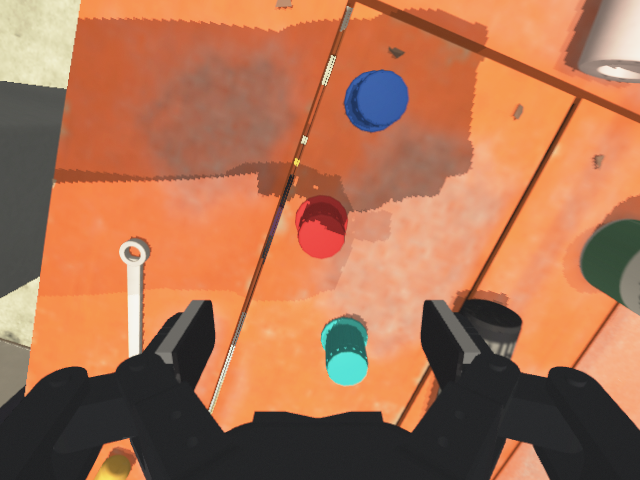

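The wrist view shows the red cap with its top centred near (321,236), free of neighbours along the jaw direction. I'll descend and grip.

>>> apply_moves --rows '[[[30,1,0,0,0,0.009,1],[65,2,0,0,0,0.009,1],[100,2,0,0,0,0.009,1],[122,2,0,0,0,0.009,1],[135,2,0,0,0,0.009,1],[135,2,0,0,0,0.009,1],[135,2,0,0,0,0.009,1]]]'

```text
time: 3.6
ee_pos: [0.4628, 0.1707, 0.0167]
tcp_rot: [89.6, 89.6, 19.8]
wrist_force: [-0.7, 0.9, 0.8]
opening: 0.0854
```

```bash

python3 - <<'E'
from h import *
o,T=toolT(); print(o['time'],o['ee_pos'],o['tcp_rot'],o['wrist_force'],o['q'].round(1)); print(T.round(4))
p=cams.camera('wrist'); save(p,'w2.png')
E
```

```text
3.6 [0.46277184 0.170689   0.01673462] [89.59405604 89.5993932  19.81391062] [-0.70864762  0.86154218  0.78035848] [ 20.2  -1.7 -20.6  70.7  -0.   90. ]
[[ 0.0066  0.9384  0.3456]
 [ 0.0024  0.3456 -0.9384]
 [-1.      0.007   0.    ]]
```

View pics/w2.png

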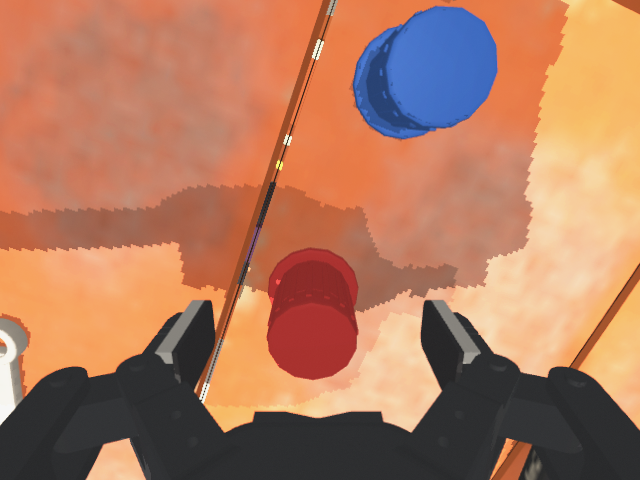

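>>> apply_moves --rows '[[[6,-2,0,0,0,-0.007,1],[6,-2,0,0,0,-0.007,1],[6,-2,0,0,0,-0.007,1]]]'

```text
time: 3.95
ee_pos: [0.4612, 0.1702, 0.0111]
tcp_rot: [89.4, 90.0, 19.7]
wrist_force: [-0.3, 0.6, -0.6]
opening: 0.0851
```

```bash

python3 - <<'E'
from h import *
o,T=toolT(); print(o['time'],o['ee_pos'],o['tcp_rot'],o['wrist_force'],o['qd'].round(2)); print(T.round(4))
E
```

```text
3.95 [0.46116257 0.17018351 0.01110158] [89.43574344 89.9626904  19.66193369] [-0.31863368  0.55596372 -0.63208061] [ 0.04  0.1  -0.2  -0.12 -0.04  0.01]
[[ 6.000e-04  9.383e-01  3.457e-01]
 [ 2.000e-04  3.457e-01 -9.383e-01]
 [-1.000e+00  7.000e-04  0.000e+00]]
```

>>> apply_moves --rows '[[[0,0,0,0,0,0,0.6],[0,0,0,0,0,0,0.3],[0,0,0,0,0,0,0],[0,0,0,0,0,0,0],[0,0,0,0,0,0,0],[0,0,0,0,0,0,0],[0,0,0,0,0,0,0],[0,0,0,0,0,0,0],[0,0,0,0,0,0,0],[0,0,0,0,0,0,0]]]' --newtons 60

```text
time: 4.95
ee_pos: [0.4614, 0.1703, 0.0114]
tcp_rot: [91.6, 89.9, 21.9]
wrist_force: [-0.9, -0.0, 4.6]
opening: 0.0327
```

```bash

python3 - <<'E'
from h import *
o,T=toolT(); print(o['time'],o['ee_pos'],o['tcp_rot'],o['wrist_force'],o['opening'])
p=cams.camera('wrist'); save(p,'w3.png')
E
```

```text
4.95 [0.46138099 0.17028949 0.01142209] [91.64097322 89.92685998 21.87052259] [-0.91990482 -0.04272257  4.57345222] 0.03266138520485912
```

View pics/w3.png

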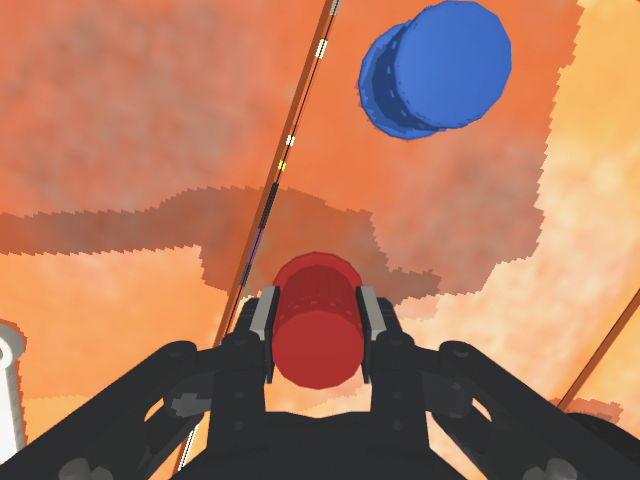

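Gripped: opening 32.7 mm, cap centred between the pads at (318,345). I'll lift and carry it over the stud without turning.

>>> apply_moves --rows '[[[-15,0,0,0,0,0,0],[-45,0,0,0,0,0,0],[-80,0,0,0,0,0,0],[-115,0,0,0,0,0,0],[-140,-5,10,0,0,0,0],[-150,-18,40,0,0,0,0],[-150,-36,80,0,0,0,0],[-150,-54,120,0,0,0,0],[-150,-72,160,0,0,0,0],[-150,-90,200,0,0,0,0],[-150,-108,240,0,0,0,0],[-150,-124,275,0,0,0,0],[-150,-131,290,0,0,0,0],[-150,-133,295,0,0,0,0],[-150,-133,295,0,0,0,0],[-150,-133,295,0,0,0,0],[-150,-133,295,0,0,0,0]]]'

```text
time: 6.7
ee_pos: [0.4385, -0.1516, 0.1612]
tcp_rot: [100.6, 89.9, 30.9]
wrist_force: [-0.4, -0.6, -0.7]
opening: 0.0326
```

```bash

python3 - <<'E'
from h import *
o,T=toolT(); print(o['time'],o['ee_pos'],o['tcp_rot'],o['wrist_force'],o['torque'],o['opening'],o['q'].round(1));print(T.round(4))
p=cams.camera('wrist'); save(p,'w4.png'); np.savez('w4.npz',**{k:v for k,v in p.items()})
p=cams.camera('top'); save(p,'t4.png');cv2.imwrite('pics/t4.png',cv2.resize(p['pixels'][200:380,350:590],None,fx=3,fy=3)[...,::-1])
E
```

```text
6.7 [ 0.43852623 -0.15162609  0.16121012] [100.63509142  89.92903156  30.9441146 ] [-0.37096613 -0.60249796 -0.66739064] [0.01225034 0.01198747 0.00903158] 0.03263767659612143 [-19.1  -7.7 -10.1  87.5   0.1  50.6]
[[ 1.100e-03  9.378e-01  3.471e-01]
 [ 6.000e-04  3.471e-01 -9.378e-01]
 [-1.000e+00  1.200e-03 -2.000e-04]]
```

View pics/w4.png

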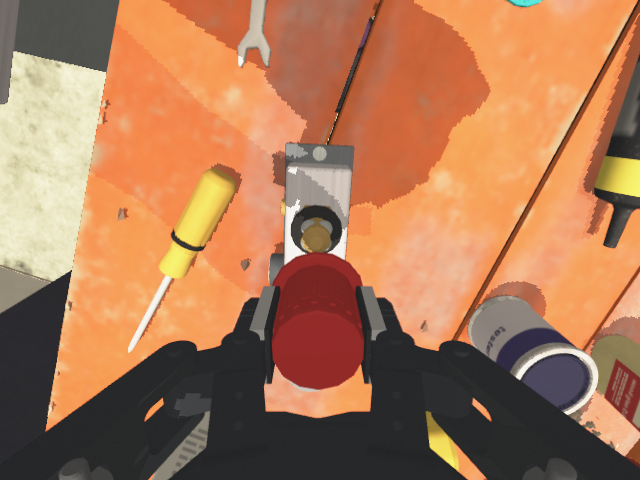

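```bash

python3 - <<'E'
from h import *
p=dict(np.load('w4.npz',allow_pickle=True)); W=cloud(p); ok=p['range_z']>.05; px=p['pixels'].astype(int)
R,G,B=px[...,0],px[...,1],px[...,2]
for u,v in((316,237),(316,225),(318,345),(318,265),(318,390)): print(u,v,px[v,u],W[v,u].round(4))
u,v=np.meshgrid(np.arange(640),np.arange(480))
reg=(u>280)&(u<355)&(v>190)&(v<262)&ok
for a,b in((.04,.056),(.06,.072),(.072,.085)):
    m=reg&(W[...,2]>a)&(W[...,2]<b); w=W[m]; print('stud',a,m.sum(),np.median(w,0).round(4),((w.min(0)+w.max(0))/2).round(4),(w.max(0)-w.min(0)).round(4))
reg=(u>265)&(u<370)&(v>245)&(v<395)&ok&(R>80)&(G<60)&(B<60)
w=W[reg]; print('cap z range',np.percentile(w[:,2],[1,5,50,90,99]).round(4))
m=reg&(W[...,2]>.192); w=W[m]; print('captop',m.sum(),np.median(w,0).round(4),((w.min(0)+w.max(0))/2).round(4),(w.max(0)-w.min(0)).round(4))
h=cv2.convexHull(np.stack([u[m],v[m]],1)); e=cv2.fitEllipse(h); print(e, rayplane(p,*e[0],.1958))
q=p['pixels'][190:400,255:385]; cv2.imwrite('pics/c4.png',cv2.resize(q[:90],None,fx=6,fy=6,interpolation=cv2.INTER_CUBIC)[...,::-1])
E
```

```text
316 237 [148 118  67] [ 0.436  -0.1491  0.0793]
316 225 [120  97  56] [ 0.434  -0.1436  0.0708]
318 345 [147  43  40] [ 0.4378 -0.1506  0.1965]
318 265 [123  37  33] [ 0.4331 -0.1376  0.1563]
318 390 [212 192 180] [ 0.4751 -0.2509  0.0963]
stud 0.04 1086 [ 0.4331 -0.1454  0.0519] [ 0.4371 -0.1526  0.0479] [0.0381 0.0379 0.0157]
stud 0.06 318 [ 0.4339 -0.1451  0.0649] [ 0.4375 -0.1525  0.0661] [0.0251 0.0243 0.0118]
stud 0.072 572 [ 0.4366 -0.1512  0.0763] [ 0.4374 -0.1526  0.0763] [0.019  0.0189 0.0086]
cap z range [0.1543 0.1551 0.1961 0.1974 0.198 ]
captop 6244 [ 0.4377 -0.1507  0.1968] [ 0.4382 -0.1523  0.1954] [0.0342 0.0342 0.0069]
((317.62786865234375, 344.1797790527344), (88.10347747802734, 94.87127685546875), 87.48445892333984) [ 0.43774116 -0.15081914  0.1958    ]
```

View pics/c4.png

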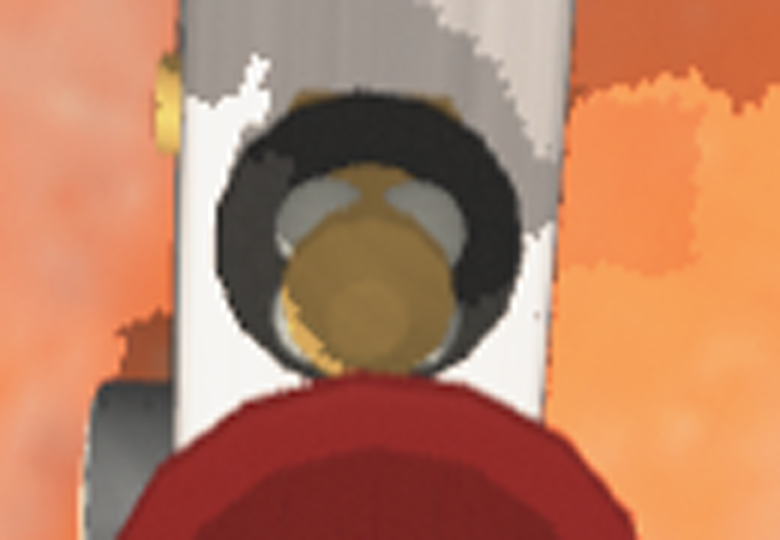

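View pics/t4.png

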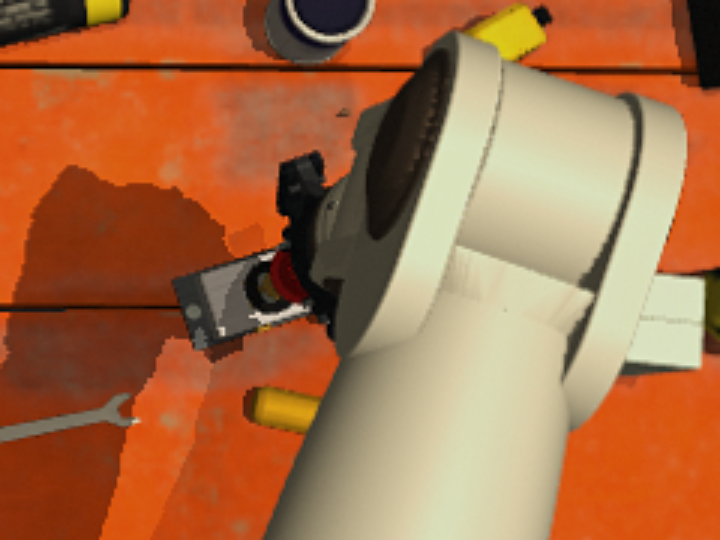

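```bash

python3 - <<'E'
from h import *
p=dict(np.load('w4.npz',allow_pickle=True))
print('tip',rayplane(p,255+368/6-.5,190+312/6-.5,.078),'seal',rayplane(p,255+369/6-.5,190+238/6-.5,.051))
# bore-plane of flange: ellipse center by rows of flange outline at lower rim; project cap axis
print('captop',rayplane(p,317.6,344.2,.1958))
K=np.array([[p['fx'],0,p['cx']],[0,p['fy'],p['cy']],[0,0,1.]])
Rc=Ro.from_euler('xyz',p['attitude'],degrees=True).as_matrix()
def circ(c,r,z):
    a=np.linspace(0,2*np.pi,120); P=np.stack([c[0]+r*np.cos(a),c[1]+r*np.sin(a),0*a+z],1)
    q=(P-p['eye'])@Rc; q=q*[1,-1,-1]
    return cv2.projectPoints(q,np.zeros(3),np.zeros(3),K,np.array(p['D']))[0].reshape(-1,2)
im=cv2.resize(p['pixels'][190:400,255:385],None,fx=4,fy=4,interpolation=cv2.INTER_CUBIC)[...,::-1].copy()
def dr(c,r,z,col): cv2.polylines(im,[np.round((circ(c,r,z)-[254.5,189.5])*4).astype(int)],True,col,1)
c=(.4377,-.1508); dr(c,.017,.1958,(0,255,0)); dr(c,.022,.1498,(255,255,0)); dr(c,.022,.1543,(255,255,0))
s=(.4372,-.1519); dr(s,.019,.051,(255,0,255)); dr(s,.010,.065,(0,255,255)); dr(s,.0175,.051,(255,0,255))
im=im[:590+200]; cv2.imwrite('pics/o4.png',im[:600]);cv2.imwrite('pics/o4b.png',im[240:])
E
```

```text
tip [ 0.43716139 -0.15249687  0.078     ] seal [ 0.43699709 -0.15201683  0.051     ]
captop [ 0.43773478 -0.15083043  0.1958    ]
```

View pics/o4.png

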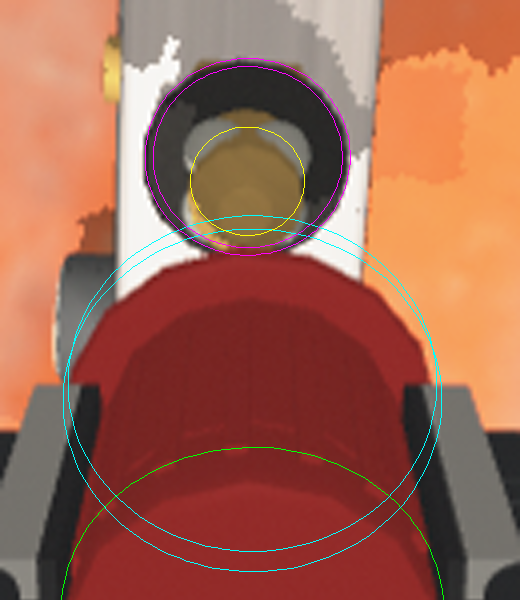

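View pics/o4b.png

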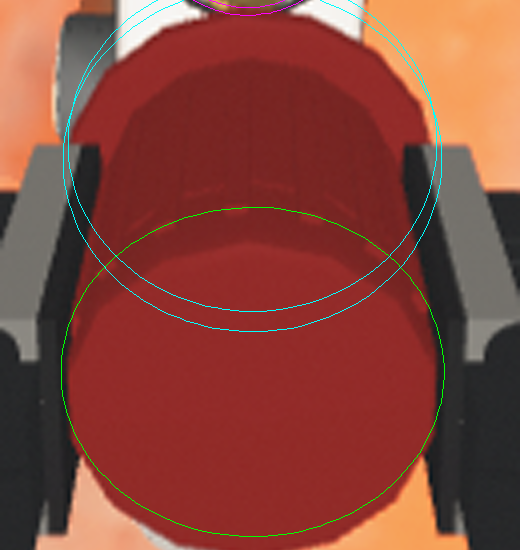

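```bash

python3 - <<'E'
from h import *
p=dict(np.load('w4.npz',allow_pickle=True))
K=np.array([[p['fx'],0,p['cx']],[0,p['fy'],p['cy']],[0,0,1.]])
Rc=Ro.from_euler('xyz',p['attitude'],degrees=True).as_matrix()
def circ(c,r,z):
    a=np.linspace(0,2*np.pi,120); P=np.stack([c[0]+r*np.cos(a),c[1]+r*np.sin(a),0*a+z],1)
    q=(P-p['eye'])@Rc; q=q*[1,-1,-1]
    return cv2.projectPoints(q,np.zeros(3),np.zeros(3),K,np.array(p['D']))[0].reshape(-1,2)
im=cv2.resize(p['pixels'][220:400,255:385],None,fx=4,fy=4,interpolation=cv2.INTER_CUBIC)[...,::-1].copy()
def dr(c,r,z,col): cv2.polylines(im,[np.round((circ(c,r,z)-[254.5,219.5])*4).astype(int)],True,col,1)
c=(.4383,-.1525); dr(c,.017,.1958,(0,255,0)); dr(c,.022,.1498,(255,255,0)); dr(c,.022,.1543,(255,255,0))
s=(.4371,-.1523); dr(s,.019,.051,(255,0,255)); dr(s,.010,.065,(0,255,255)); dr(s,.006,.078,(0,255,255))
cv2.imwrite('pics/o5.png',im[:600])
im=cv2.resize(p['pixels'][200:270,270:370],None,fx=8,fy=8,interpolation=cv2.INTER_CUBIC)[...,::-1].copy()
def dr(c,r,z,col): cv2.polylines(im,[np.round((circ(c,r,z)-[269.5,199.5])*8).astype(int)],True,col,1)
for r,z in((.019,.051),(.010,.067),(.0045,.078)): dr(s,r,z,(255,0,255))
cv2.imwrite('pics/o6.png',im[:600])
E
```

```text
(no output)
```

View pics/o5.png

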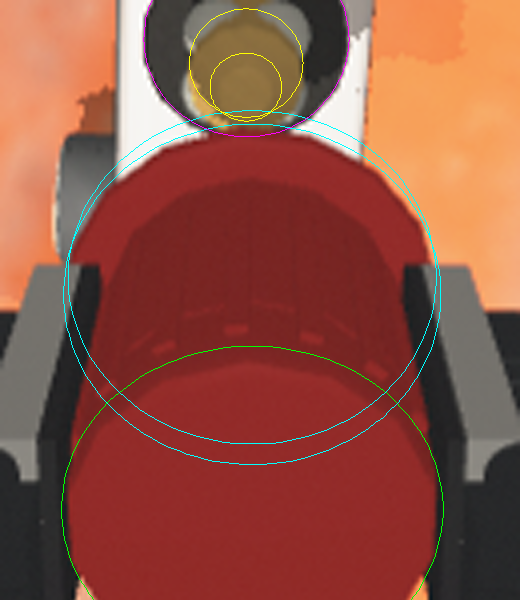

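View pics/o6.png

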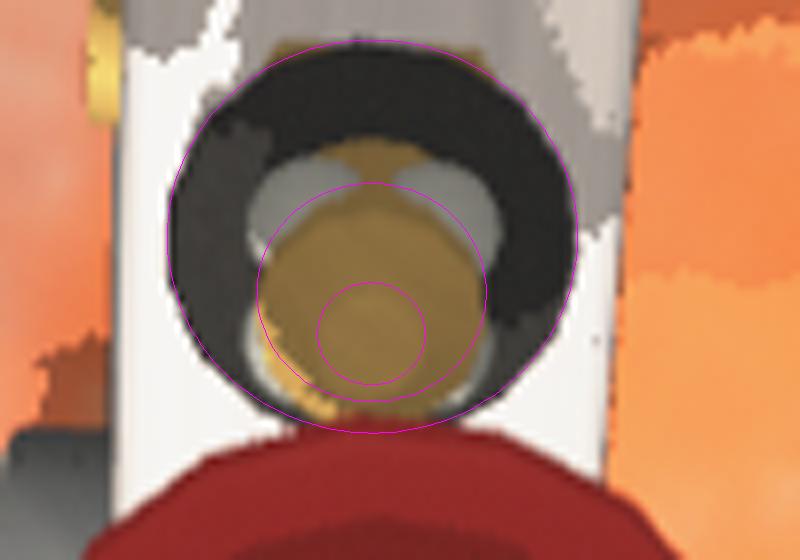

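```bash

cat > fit.py <<'E'
from h import *
from scipy.optimize import minimize
t=np.array([-0.14377272,0.00080907,-0.0769634]); Rt=np.array([[-7.73997023e-04,3.03293067e-01,-9.52897012e-01],[9.99999680e-01,4.26942799e-04,-6.76366885e-04],[2.01695130e-04,-9.52897231e-01,-3.03293301e-01]])
p4=dict(np.load('w4.npz',allow_pickle=True))
K=np.array([[p4['fx'],0,p4['cx']],[0,p4['fy'],p4['cy']],[0,0,1.]]);D=np.array(p4['D'])
def hull_mask(tc,rpy,c,z0,ss=4):
    T=Ro.from_euler('xyz',rpy,degrees=True).as_matrix(); eye=tc+T@t; R=T@Rt
    a=np.linspace(0,2*np.pi,25); pts=[]
    out=np.zeros((480*ss,640*ss),np.uint8)
    for rings in (((.022,0),(.022,.0045)),((.017,.0045),(.017,.046))):
        P=np.concatenate([np.stack([c[0]+r*np.cos(a),c[1]+r*np.sin(a),0*a+z0+z],1) for r,z in rings])
        q=(P-eye)@R*[1,-1,-1]
        uv=cv2.projectPoints(q,np.zeros(3),np.zeros(3),K,D)[0].reshape(-1,2)
        h=cv2.convexHull(np.round((uv+.5)*ss).astype(np.int32)); cv2.fillConvexPoly(out,h,1)
    return out
def run(png,tc,rpy,c0,z0,win,excl=None):
    px=cv2.imread(png)[...,::-1].astype(int); R,G,B=px[...,0],px[...,1],px[...,2]
    red=((R>75)&(G<R*.42)&(B<R*.42)&(abs(G-B)<22)).astype(np.uint8)
    w=np.zeros_like(red); w[win]=1; red*=w
    n,l,s,_=cv2.connectedComponentsWithStats(red); k=1+np.argmax(s[1:,4]); red=(l==k).astype(np.uint8)
    red=cv2.morphologyEx(red,cv2.MORPH_CLOSE,np.ones((5,5)))
    r4=cv2.resize(red,None,fx=4,fy=4,interpolation=cv2.INTER_NEAREST); 
    valid=np.ones_like(r4)
    if excl is not None: valid[excl]=0
    def cost(x): m=hull_mask(tc,rpy,x[:2],x[2]); return float(((m!=r4)*valid).sum())/16
    b=minimize(cost,[*c0,z0],method='Nelder-Mead',options=dict(initial_simplex=np.array([[*c0,z0],[c0[0]+.003,c0[1],z0],[c0[0],c0[1]+.003,z0],[*c0,z0+.004]])))
    b2=minimize(lambda x:cost([*x,z0]),b.x[:2],method='Nelder-Mead',options=dict(initial_simplex=b.x[:2]+np.array([[0,0],[.002,0],[0,.002]])))
    T=Ro.from_euler('xyz',rpy,degrees=True).as_matrix()
    for q,f in((b.x,b.fun),([*b2.x,z0],b2.fun)): print(png,red.sum(),np.round(q,4),'cost',f,'rel tool',(T.T@(np.array(q)-tc)).round(4))
if __name__=='__main__':
    run('pics/w1.png',np.array([.45908,.16987,.14602]),[-89.849,89.496,-159.570],(.4605,.1697),0,np.s_[180:275,280:360])
    run('pics/w2.png',np.array([.46277,.17069,.01673]),[89.594,89.599,19.814],(.4605,.1697),0,np.s_[230:400,230:400])
E
python3 fit.py
```

```text
pics/w1.png 2601 [ 0.4629  0.1669 -0.0073] cost 64.5625 rel tool [0.1533 0.0039 0.0041]
pics/w1.png 2601 [0.4621 0.169  0.    ] cost 149.25 rel tool [0.146  0.0038 0.0018]
pics/w2.png 10010 [ 0.4625  0.167  -0.0033] cost 253.9375 rel tool [ 0.02   -0.0017  0.0034]
pics/w2.png 10010 [0.4618 0.1693 0.    ] cost 486.875 rel tool [ 0.0167 -0.0015  0.0009]
```

Fits from three wrist views agree that the cap sits about 1.2 mm along tool +z from the TCP. The stud is at about (0.4372, -0.1524), so the alignment shift is about (-1, -0.6) mm in tool y and z. I'll descend to just above the tip.

>>> apply_moves --rows '[[[15,-1,-0.6,0,0,0,0],[35,-1,-0.6,0,0,0,0],[52,-1,-0.6,0,0,0,0],[62,-1,-0.6,0,0,0,0],[66,-1,-0.6,0,0,0,0],[66,-1,-0.6,0,0,0,0],[66,-1,-0.6,0,0,0,0],[66,-1,-0.6,0,0,0,0]]]'

```text
time: 7.6
ee_pos: [0.4379, -0.1516, 0.0961]
tcp_rot: [72.3, 89.9, 2.7]
wrist_force: [0.3, 0.3, 0.2]
opening: 0.033
```

```bash

python3 - <<'E'
from h import *
o,T=toolT(); print(o['time'],o['ee_pos'],o['tcp_rot'],o['wrist_force'],o['torque']);print(T.round(4))
p=cams.camera('wrist'); save(p,'w5.png')
p=cams.camera('scene'); cv2.imwrite('pics/s5.png',cv2.resize(p['pixels'][150:260,370:500],None,fx=5,fy=5,interpolation=cv2.INTER_CUBIC)[...,::-1])
E
```

```text
7.6 [ 0.43793055 -0.15164441  0.09610978] [72.34122944 89.86230462  2.65225792] [0.27289479 0.30107576 0.21341447] [-0.01601226  0.00659984  0.01530501]
[[ 2.400e-03  9.378e-01  3.471e-01]
 [ 1.000e-04  3.471e-01 -9.378e-01]
 [-1.000e+00  2.300e-03  7.000e-04]]
```

View pics/w5.png

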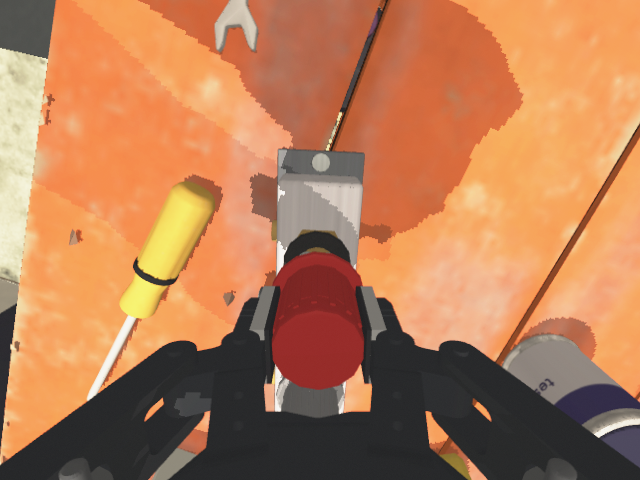

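View pics/s5.png

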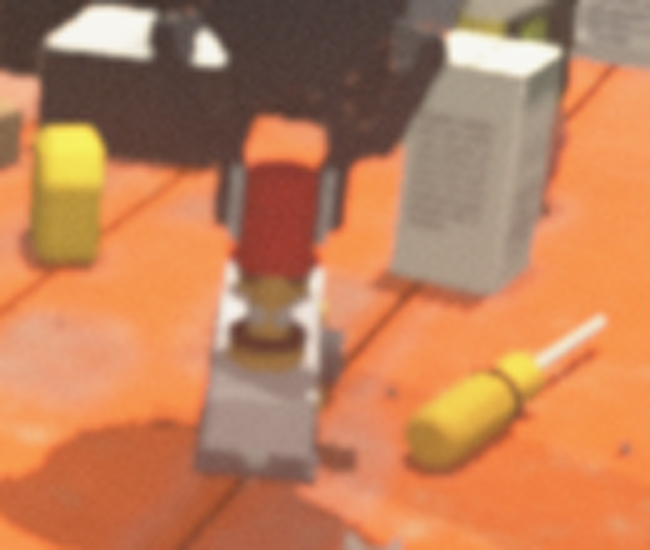

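```bash

python3 - <<'E'
from h import *
a=0
for i in range(6):
    p=cams.camera('scene'); a=a+p['pixels'].astype(float)/6
np.savez('s5.npz',a=a,**{k:v for k,v in p.items() if k!='pixels'})
q=a[175:230,405:445]; cv2.imwrite('pics/s5b.png',cv2.resize(q,None,fx=14,fy=14,interpolation=cv2.INTER_NEAREST)[:600+170][...,::-1])
E
python3 - <<'E'
import cv2
im=cv2.imread('pics/s5b.png');print(im.shape);cv2.imwrite('pics/s5b.png',cv2.resize(im,(430,590)))
E
```

```text
(770, 560, 3)[ WARN:0@12.157] global loadsave.cpp:1063 imwrite_ Unsupported depth image for selected encoder is fallbacked to CV_8U.
```

View pics/s5b.png

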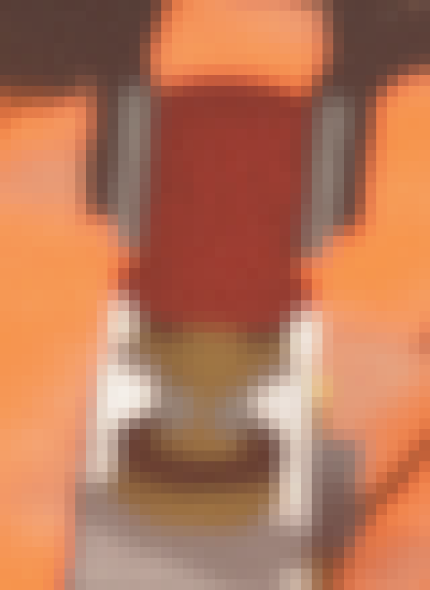

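```bash

python3 - <<'E'
from h import *
p=dict(np.load('s5.npz',allow_pickle=True)); a=p['a']
K=np.array([[p['fx'],0,p['cx']],[0,p['fy'],p['cy']],[0,0,1.]]);R=Ro.from_euler('xyz',p['attitude'],degrees=True).as_matrix()
def proj(P):
    q=((np.array(P,float)-p['eye'])@R)*[1,-1,-1]; return cv2.projectPoints(q.reshape(-1,1,3),np.zeros(3),np.zeros(3),K,np.array(p['D']))[0].reshape(-1,2)
for c in((.4379,-.1527),(.4399,-.1527),(.4379,-.1507)):
    print(c,proj([[*c,z] for z in(.131,.108,.087,.075,.065,.051,.045)]).round(2).tolist())
# edges per row: red columns
r=a[...,0]-1.0*a[...,1]
A=a[175:230,405:445]
for v in (184,188,192,196,200,203,206,209,212,214,216,218,220,222):
    row=a[v,405:445]; print(v,' '.join('%d/%d/%d'%tuple(x) for x in row[8:32]))
E
```

```text
(0.4379, -0.1527) [[425.96, 183.07], [425.04, 192.48], [424.22, 200.91], [423.76, 205.66], [423.38, 209.58], [422.85, 215.02], [422.62, 217.33]]
(0.4399, -0.1527) [[425.12, 182.93], [424.22, 192.33], [423.41, 200.75], [422.95, 205.5], [422.57, 209.42], [422.05, 214.86], [421.82, 217.16]]
(0.4379, -0.1507) [[425.66, 183.31], [424.75, 192.73], [423.93, 201.17], [423.47, 205.93], [423.09, 209.86], [422.56, 215.3], [422.34, 217.62]]
184 170/97/70 117/74/61 99/74/66 119/101/92 132/117/108 128/106/96 130/81/70 139/65/53 142/60/49 142/58/48 142/60/49 142/58/47 141/58/47 141/58/47 141/59/48 142/60/49 143/59/48 144/60/47 149/62/48 156/68/51 142/70/54 121/79/70 118/96/88 116/98/89
188 158/96/73 109/73/62 105/81/73 127/109/101 139/123/113 131/104/94 132/73/63 141/60/48 144/57/46 149/60/49 150/60/48 152/60/50 152/59/47 154/60/49 154/59/48 154/59/48 154/60/50 153/60/50 151/61/50 143/60/49 129/71/62 128/101/92 137/119/110 128/110/102
192 137/89/72 105/74/65 118/95/87 134/115/107 135/114/105 129/90/81 133/68/57 141/58/46 145/59/48 146/58/47 152/60/48 155/60/49 152/60/49 153/61/49 155/59/48 153/60/4
[... 2349 characters left out ...]
51 111/69/51 113/72/52 113/70/51 111/70/50 110/68/51 107/65/50 105/63/49 107/67/54 132/102/91 189/167/155 218/200/188 199/178/168 153/131/124 138/115/109 138/115/108
220 167/140/128 164/137/123 154/121/98 143/103/70 139/97/60 136/94/59 132/90/56 128/87/55 124/82/54 124/82/54 123/82/54 124/84/55 124/83/55 127/85/56 129/87/57 132/91/58 138/98/65 165/132/106 212/187/170 224/210/196 195/174/163 146/121/113 127/99/93 127/99/92
222 155/127/117 154/127/117 153/124/111 152/120/101 151/115/87 153/112/75 154/111/69 155/111/68 155/112/66 155/111/66 156/112/66 156/112/65 155/111/65 155/112/66 154/111/66 153/111/71 159/122/93 183/154/133 210/186/171 216/196/184 190/168/159 140/114/106 120/88/81 119/87/79
```

>>> apply_moves --rows '[[[4,-0.6,0,0,0,0,0],[8,-0.6,0,0,0,0,0],[11,-0.6,0,0,0,0,0],[14,-0.6,0,0,0,0,0],[16,-0.6,0,0,0,0,0],[16,-0.6,0,0,0,0,0],[16,-0.6,0,0,0,0,0]]]'

```text
time: 8.7
ee_pos: [0.437, -0.1517, 0.0794]
tcp_rot: [91.2, 89.9, 21.5]
wrist_force: [-0.4, 0.2, -1.0]
opening: 0.0326
```

```bash

python3 - <<'E'
from h import *
o,T=toolT(); print(o['time'],o['ee_pos'],o['wrist_force'],o['torque'],o['joint_efforts'].round(2));print(T.round(4))
E
```

```text
8.7 [ 0.43699501 -0.15172319  0.07936547] [-0.42750919  0.20674306 -1.04868806] [-0.0048744   0.06042938 -0.01576884] [-0.000e+00 -3.864e+01  4.669e+01 -2.000e-02  0.000e+00 -0.000e+00]
[[ 1.300e-03  9.378e-01  3.471e-01]
 [ 5.000e-04  3.471e-01 -9.378e-01]
 [-1.000e+00  1.400e-03 -0.000e+00]]
```

>>> apply_moves --rows '[[[1,0,0,0,0,0,0],[2,0,0,0,0,0,0],[3,0,0,0,0,0,0],[3.5,0,0,0,0,0,0],[3.5,0,0,0,0,0,0]]]'

```text
time: 9.2
ee_pos: [0.437, -0.1517, 0.0758]
tcp_rot: [91.6, 89.9, 21.9]
wrist_force: [-0.3, -0.2, -0.9]
opening: 0.0328
```

```bash
cat > st.py <<'E'
from h import *
o,T=toolT(); print(o['time'],o['ee_pos'],o['wrist_force'],o['torque'])
f=[]
for i in range(3):
    cams.camera('wrist'); o=get_obs(); f.append(o['wrist_force'])
print(np.mean(f,0),np.std(f,0),o['ee_pos'])
E
python3 st.py
```

```text
9.2 [ 0.43699292 -0.15172454  0.07581526] [-0.29688615 -0.21332325 -0.85595261] [ 0.07615933 -0.02807854 -0.05772911]
[-0.46196386 -0.08157447 -0.63591574] [0.23155681 0.15961264 0.25638743] [ 0.43699843 -0.1517048   0.07587991]
```

>>> apply_moves --rows '[[[0.5,0,0,0,0,0,0],[1,0,0,0,0,0,0],[1,0,0,0,0,0,0]]]'

```text
time: 9.65
ee_pos: [0.4372, -0.1517, 0.0751]
tcp_rot: [83.7, 89.9, 14.0]
wrist_force: [0.8, 0.6, 1.8]
opening: 0.0329
```

```bash
python3 st.py
```

```text
9.65 [ 0.43721999 -0.15174166  0.07509236] [0.80711003 0.57049997 1.77469207] [ 0.09889843 -0.10688344 -0.00275722]
[0.40491289 0.33964609 1.25509705] [0.32383312 0.37517623 0.5686595 ] [ 0.43718323 -0.15175132  0.07506573]
```

Contact has begun, at about 2 N above the free baseline. I'll add a little more and pause.

>>> apply_moves --rows '[[[0.5,0,0,0,0,0,0],[0.7,0,0,0,0,0,0],[0.7,0,0,0,0,0,0]]]'

```text
time: 10.1
ee_pos: [0.4374, -0.1518, 0.0747]
tcp_rot: [76.9, 89.9, 7.2]
wrist_force: [0.0, 0.5, 5.8]
opening: 0.033
```

```bash
python3 st.py
```

```text
10.1 [ 0.43736553 -0.1517832   0.07468464] [9.96140757e-04 4.57672498e-01 5.78865098e+00] [ 0.17568858 -0.03065005 -0.02446125]
[-0.33909179  0.89762114  5.44253691] [0.00775963 0.15920285 0.29601635] [ 0.43735652 -0.15177723  0.0746542 ]
```

>>> apply_moves --rows '[[[0.2,0,0,0,0,0,0],[0.2,0,0,0,0,0,0],[0.2,0,0,0,0,0,0],[0.2,0,0,0,0,0,0],[0.2,0,0,0,0,0,0],[0.2,0,0,0,0,0,0]]]'

```text
time: 10.85
ee_pos: [0.4374, -0.1518, 0.0747]
tcp_rot: [75.4, 89.9, 5.7]
wrist_force: [-0.1, 1.5, 5.8]
opening: 0.0326
```

```bash
python3 st.py
```

```text
10.85 [ 0.437397   -0.15180302  0.07466948] [-0.09947066  1.49155742  5.83175984] [0.17589466 0.05465327 0.10264517]
[-0.32972939  0.25168829  5.54289899] [0.66632768 0.12827329 0.2262027 ] [ 0.43742051 -0.15177203  0.07468112]
```

The cap has rested at about 6 N for over 0.6 s. Now I'll push past the balls.

>>> apply_moves --rows '[[[1,0,0,0,0,0,0],[2,0,0,0,0,0,0],[3,0,0,0,0,0,0],[4,0,0,0,0,0,0],[5,0,0,0,0,0,0],[6,0,0,0,0,0,0],[7,0,0,0,0,0,0],[8,0,0,0,0,0,0],[9,0,0,0,0,0,0],[10,0,0,0,0,0,0],[11,0,0,0,0,0,0],[11,0,0,0,0,0,0]]]'

```text
time: 12.2
ee_pos: [0.4371, -0.1518, 0.0633]
tcp_rot: [80.1, 89.9, 10.4]
wrist_force: [0.2, 0.4, -2.7]
opening: 0.0328
```

```bash
python3 st.py
```

```text
12.2 [ 0.4371249  -0.15177715  0.06326066] [ 0.21212653  0.43511005 -2.73674082] [ 0.13209015 -0.12253877  0.03684545]
[ 0.63724184  0.51555547 -3.55019973] [0.41760038 0.78495867 0.3588841 ] [ 0.43717883 -0.15175038  0.06343578]
```

The cap has clicked: the balls now pull it down by about 3 N. I'll press into the seal.

>>> apply_moves --rows '[[[0.7,0,0,0,0,0,0],[1.4,0,0,0,0,0,0],[2.1,0,0,0,0,0,0],[2.8,0,0,0,0,0,0],[3,0,0,0,0,0,0],[3,0,0,0,0,0,0],[3,0,0,0,0,0,0]]]'

```text
time: 13.05
ee_pos: [0.4373, -0.1519, 0.0607]
tcp_rot: [71.3, 89.9, 1.6]
wrist_force: [-1.3, 0.4, 4.6]
opening: 0.0328
```

```bash
python3 st.py
```

```text
13.05 [ 0.43729186 -0.15186535  0.06071273] [-1.29651047  0.43570583  4.62221012] [-0.09047112  0.38368903 -0.06651   ]
[-1.48736067 -0.20460421  4.72656682] [0.4589893  0.61831959 0.29293615] [ 0.43728371 -0.15186645  0.06059518]
```

>>> apply_moves --rows '[[[0.5,0,0,0,0,0,0],[0.9,0,0,0,0,0,0],[1.2,0,0,0,0,0,0],[1.2,0,0,0,0,0,0],[1.2,0,0,0,0,0,0]]]'

```text
time: 13.7
ee_pos: [0.4373, -0.1519, 0.0597]
tcp_rot: [69.0, 89.9, -0.7]
wrist_force: [-2.5, -0.4, 7.7]
opening: 0.0327
```

```bash
python3 st.py; python3 - <<'E'
from h import *
p=cams.camera('wrist'); save(p,'w9.png')
p=cams.camera('scene'); cv2.imwrite('pics/s9.png',cv2.resize(p['pixels'][150:260,370:500],None,fx=5,fy=5,interpolation=cv2.INTER_CUBIC)[...,::-1])
E
```

```text
13.7 [ 0.43732198 -0.15189321  0.05973788] [-2.52621272 -0.37817067  7.67903041] [-0.01792666  0.63169328 -0.00269706]
[-2.62259471  0.30497512  6.97682488] [0.44603229 0.29505075 0.37596865] [ 0.43729385 -0.15186867  0.05970645]
```

View pics/w9.png

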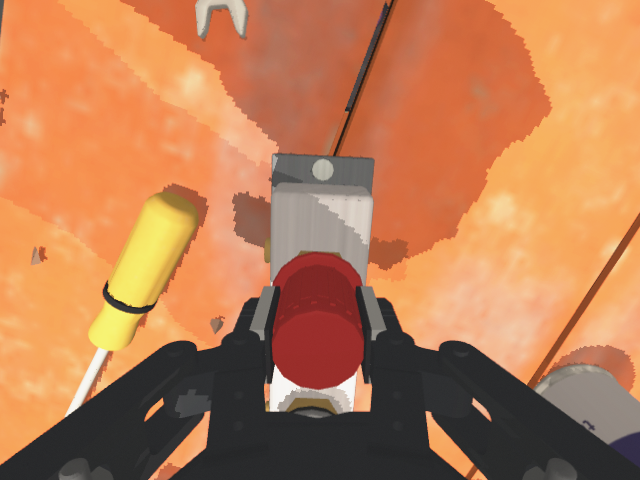

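View pics/s9.png

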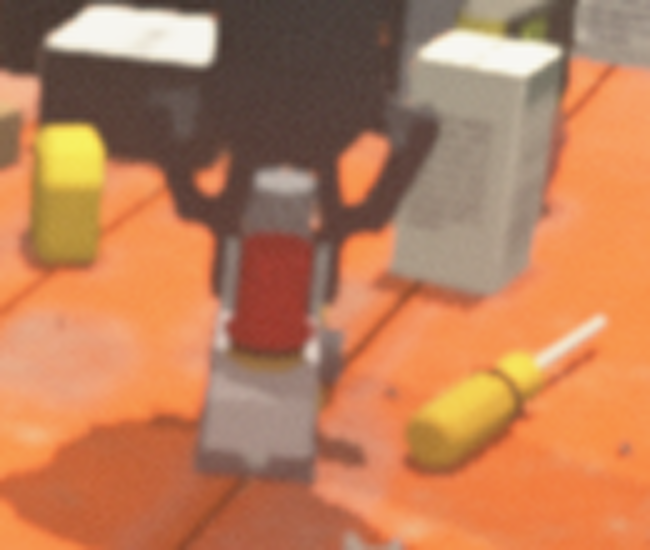

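Both views show the red cap seated on the stud and hiding the seal. Net push is about 8 N and the grip is intact, so I'm handing in.

```bash
python3 - <<'E'
from h import *
print(bot.job_done()); o=get_obs(); print(o['time'],o['ee_pos'],o['wrist_force'],o['opening'])
E
```

```text
the job is handed in; nothing more can be done
None
the job is handed in; nothing more can be done
```

The red cap is clicked onto the bare brass stud. I handed the job in at about 14 s with the cap still gripped (60 N setting) and pressed down. No verdict is reported.

- **Rest on the balls:** I lowered the cap until it rested on the spring balls at about 6 N, with its underside about 12 mm above the seat. It stayed there for more than 0.6 s.
- **Click:** I then pushed it straight down at about 1 mm per 0.1 s. After the click the measured force turned to a pull of about 3 N downward.
- **Final press:** The last reading was about 7–7.7 N upward on the wrist, or roughly 8 N once the free-hanging offset of about -0.65 N is taken off. From the tool height the seal is squeezed about 2.7 mm, which fits 3 N per mm. This is inferred, because the seal itself can't be read.
- **Sideways load and grip:** There is a small side load of about 2.6 N in x. The finger opening was steady at 32.7 mm, and the final wrist and scene pictures show the cap seated.
- **Bystanders:** The arm stayed clear of them and of the grey cap along the whole path, but I did not measure their positions again at the end.
- **Measurements that disagreed:** My first ellipse fit of the cap in the hand was off by about 2 mm, so I replaced it with a silhouette fit. When left free, that fit put the cap's height 3–7 mm too low, so I fixed the height. The cap and stud positions then agreed to about 1 mm.

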